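Hook the offcut tray out from under the polishing stand

TASK

The offcut tray is pushed in under the stone top of the polishing stand, where its pull eye cannot be seen or reached by hand: take the hooked rod, reach under the top, feel for the eye and draw the tray out by about 7 cm (5 to 9 cm will do). Work gently, never pushing or pulling on tray or stand with more than 20 N, touch the tray only with the rod, and leave the other things alone. Then unhook, and lay the rod down flat on the rubber mat.

Things in the scene. Friction and masses are not known exactly. Their poses are not given: they have to be found in the camera images.
- stand: low stone-polishing stand, fixed: dark stone top 260 (x) x 340 (y) x 22 mm thick, its upper side 102 mm above the bench, on blue side cheeks; a polishing head stands at the back left on top, up to 212 mm high. Origin: on the bench straight below the middle of the top's front edge. +x points into the stand, away from the robot; +y left; z up. Under the top sits the offcut tray.
- ledge (a point): middle of the lower front edge of the stone top: 80 mm above the bench, stand x = 0. The space below is open from the front: side cheeks begin 30 mm behind this edge, their inner faces at y = +-150 mm. Axes as the stand's.
- search (a point): fixed point of the stand (x = 73 mm, y = 0, 50 mm up), not the eye itself: middle of the region where the eye's opening may be. The opening's centre lies within +-18 mm of it in x and +-40 mm in y, unmeasured, at its height. The eye: upright yellow loop of 8 mm steel bar in the stand's x-z plane, standing out 30 mm from the middle of the tray's front panel; opening 22 mm deep (x), 26 mm high, entered sideways (along y).
- tray (a joint): how far the tray is drawn out (m) along the stand's -x from where it stood at the start: 0 at the start, stop at 0.12; it cannot go further in. Slides stiffly (about 5 N) and stays put. Its upright grey front panel, 216 mm wide, 22 to 77 mm above the bench, is the back wall of the eye's opening: its face is 11 mm behind the opening's centre, so 66 to 102 mm behind the ledge's front edge.
- rod_grip (a point): hooked rod, loose, about 0.2 kg. This point is the centre of its orange handle block (80 long in x, 26 wide in y, 44 mm high; the handle lies flat on its underside, 22 mm below this point). Axes: x along the rod to the hook, y to the side the hook points to, z up. An 8 mm round steel shaft leaves the handle's front along +x, 8 mm below this point (14 mm above the underside).
- rod_hook (a point): corner of the hook, on the shaft's centre line, 155 mm ahead of the handle's centre and 8 mm below it. Here the 8 mm bar bends square to the rod's +y; its rounded end reaches 30 mm to +y of this point, and the bend reaches 4 mm ahead. Axes as the rod's.
- mat: black rubber mat fixed on the bench, 360 (x) x 160 (y) x 4 mm, on which the rod lies; origin at the centre of its underside, on the bench. It lies to the left or the right of the stand, the blue bin on the other side.
- bin: blue open bin 200 x 130 x 50 mm holding polishing discs and a marble piece, loose, 0.8 kg; bystander. Origin: centre of its underside.
- paste_mid (a point): jar of polishing paste, 70 mm across, 70 mm high; bystander. Point half-way up.
- sprayer_mid (a point): bottle 60 mm across, 170 mm high; bystander. Point half-way up.
Not all that is in view belongs to the job. Of the things that look like the part that bears rod_grip, the smallest one is meant.

How it is judged:
By the outcome, as a careful person would: the job done as asked, in the order asked, and still so for the second after the job is handed in, with the robot touching nothing.
It also fails if it takes over 72 s, if anything falls off the work surface, if the arm or the gripper's body presses on something with over 40 N, if the wrist force passes 120 N, or if a joint passes its speed limit or range.

ROBOT

A 6-joint arm with a two-finger parallel gripper is mounted at the origin on the work surface. World frame = base frame: x ahead of the robot, y to its left, z up, the work surface at z = 0. Lengths are in m, angles in rad, forces in N, time in s.
With the tool pointing down it reaches from about 0.25 to 0.775 m from the base axis. Payload 4 kg.
Tool frame: the origin (TCP) lies at the very end of the fingers, on their centre line; the grasp point (between the pads) lies 19 mm behind it; z points along the fingers, y is the line along which they close (so a half turn about z gives the same grasp; the last joint's range is limited). The gripper opens to 94 mm and grips with 3 to 60 N. Pads are 16 mm wide; open, the fingers measure 119 mm over their backs; the gripper's body (75 mm by 177 mm) begins 78 mm behind the grasp point.
Start: joints at [-1.418, 0.087, 1.371, -0, 1.684, -0.103], TCP at [0.139, -0.532, 0.181] pointing down, gripper open.
Joint ranges: [-3.1, 3.1], [-0.76, 2.03], [0.27, 2.55], [-1.08, 4.22], [0.17, 2.65], [-2.57, 2.57]. Speed limits (rad/s): [2.79, 2.79, 3.14, 3.14, 3.14, 3.14].

INTERFACE

Orientations are given as [roll, pitch, yaw] about the fixed x, y, z axes, in that order (R = Rz(yaw) Ry(pitch) Rx(roll)).
In Python, from bench import robot, vision gives the robot as it stands.
- The arm moves only by the shell command python3 -m crank 'ROWS'. ROWS is JSON, a list of rows, each a list of 3 entries, a list of its own where there are three numbers: the closure, from 0 (fully open) to 1 (shut), then the shift along the tool's x, y, z in m, then the turn, a rotation vector about the tool's x, y, z in degrees. A call has 1 to 8 rows; each row shifts and turns the commanded pose from where the row before left it, along the tool's axes as they then stand; what a row does not reach is not made up. A row lasts 1/10 s, in which the tool goes at most 50 mm and 8.59 degrees, less where a joint would pass 70% of its speed; a pose out of reach is approached as far as the arm can. A call with a gripper value outside its range is refused whole. The fingers move at their own pace and stop on an object; the grip force is fixed at half the most. Time passes only in rows, so rows that do not move let the fingers close. It gives the time, the measured TCP pose, the force, the opening and the grip force at its end, in the units of the state.
- robot.get_obs(): the state, without advancing time (a new reading comes with each control period).
- vision.snapshot(name): name is "scene" or "side" or "wrist"; returns a dict with "color" (400x640x3 uint8, red, green, blue), "z_map" (400x640 float32, m along the optical axis (not along the pixel's ray), 0 where there is no reading), "fx", "fy", "cx", "cy" (pixels), "R" (3x3) and "t" (3): a world point X has camera coordinates R X + t. Camera axes: x right, y down, z forward; pixel columns grow to the right and rows downward; lengths in m; the calibration is good to about 2 mm. A picture is of the moment at which its call begins.
- robot.close_job(): hands the job in; it is judged then, once.
The state is a dict: "time": time; "joint_positions": joint angles; "qvel": joint speeds; "joint_torque": joint torques, N m; "tool_pos": TCP position; "ee_rot": TCP orientation; "wrist_force": force on the tool from outside, world axes, zero at the start; "wrist_torque": the same for the moment, N m; "width": finger opening in m; "finger_force": force on a finger pad.
Only numpy, scipy, OpenCV 4.12 (cv2) and the standard library are available. Lean on these libraries where they do the work, as an engineer would, in place of code of your own. Each camera call takes 0.05 s, during which the arm holds its last target. There are 200 camera calls.

## Working session

There is one attempt and no reset: what is moved stays moved. The work goes in short steps, Python scripts to look and compute and a shell command to move; the robot and the scene stay as the last step left them, time stands still between calls to the robot, and variables do not carry over. Pictures are saved under pics/ and viewed, at most 10 in all, crops included, and the job is handed in when it is done.

```bash
mkdir -p pics; ls
python3 - <<'E'
from bench import robot, vision
import cv2, numpy as np
o=robot.get_obs(); print({k:np.round(v,3).tolist() for k,v in o.items()})
for n in ("scene","side"):
    s=vision.snapshot(n); cv2.imwrite(f"pics/{n}0.png",s["color"][:,:,::-1]); np.savez(f"{n}0.npz",**s)
    print(n, -s["R"].T@s["t"], s["fx"])
E
```

```text
pics
{'time': 0.0, 'joint_positions': [-1.418, 0.088, 1.372, 0.0, 1.684, -0.103], 'qvel': [-0.0, -0.001, 0.001, -0.001, 0.001, 0.0], 'joint_torque': [-0.0, -34.018, -30.243, 0.072, 0.033, -0.0], 'tool_pos': [0.139, -0.532, 0.18], 'ee_rot': [-3.139, -0.0, 0.256], 'wrist_force': [-0.076, 1.223, -0.53], 'wrist_torque': [-0.03, -0.012, -0.012], 'finger_force': 0.0, 'width': 0.094}
scene [1.30806639 0.79514251 0.90190267] 364.4590718260412
side [-0.21359805 -1.00528519  1.32470362] 478.7437809246882
```

View pics/scene0.png

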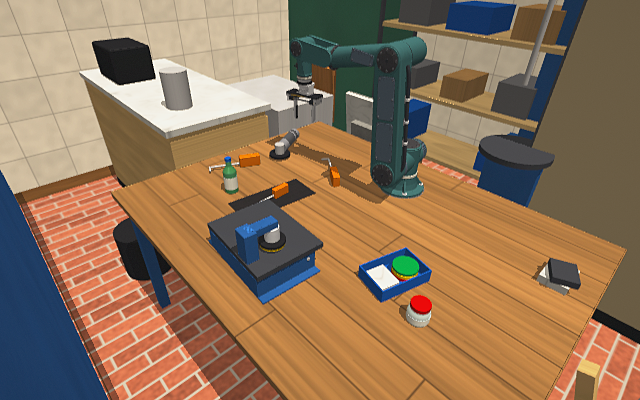

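View pics/side0.png

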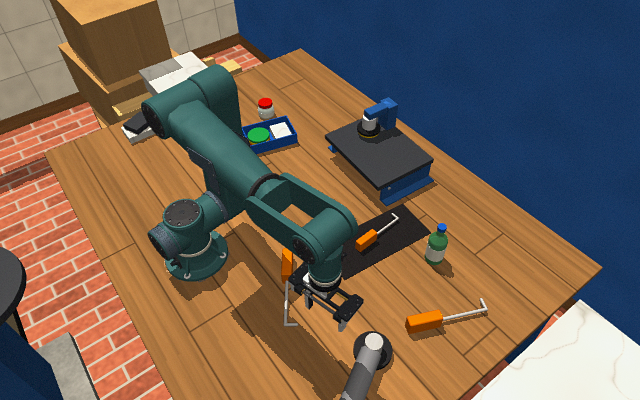

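Scene picture: stand at (265,245), mat at (272,193), bin at (395,272), jar at (420,310), sprayer at (230,178). In the side view the hooked rods are at (370,238) on the mat, (287,263) beside the arm and (425,322) lower right. Next I measure all three for size.

```bash
cat > h.py <<'E'
import numpy as np, cv2
from bench import robot, vision
def cloud(s):
    z=s["z_map"]; v,u=np.mgrid[:400,:640]
    P=np.stack([(u-s["cx"])/s["fx"]*z,(v-s["cy"])/s["fy"]*z,z],-1)
    W=(P-s["t"])@s["R"]; W[z<=0]=np.nan
    return W
def hsv(s): return cv2.cvtColor(s["color"],cv2.COLOR_RGB2HSV)
def proj(s,X):
    c=s["R"]@np.asarray(X)+s["t"]; return s["cx"]+s["fx"]*c[0]/c[2], s["cy"]+s["fy"]*c[1]/c[2]
def rect(p): 
    r=cv2.minAreaRect((p[:,:2]*1000).astype(np.float32)); return np.round(r[0],1),np.round(r[1],1),round(r[2],1),np.round(cv2.boxPoints(r)).astype(int).tolist()
E
python3 - <<'E'
from h import *
for n in("side","scene"):
    s=dict(np.load(n+"0.npz")); W=cloud(s); H=hsv(s)
    m=((H[...,0]>5)&(H[...,0]<16)&(H[...,1]>235)&(H[...,2]>120)).astype(np.uint8)
    k,l,st,c=cv2.connectedComponentsWithStats(m)
    for i in range(1,k):
        if st[i,4]>40:
            p=W[(l==i)]; p=p[~np.isnan(p[:,0])]; 
            if len(p)<20: continue
            zt=np.percentile(p[:,2],95); q=p[p[:,2]>zt-.006]
            print(n,"orange",c[i].round(),st[i,4],"ztop",zt.round(3),rect(q)[:3])
    g=(s["color"].max(-1)<85)&(W[...,2]>.094)&(W[...,2]<.11)&(W[...,0]>.2)&(np.abs(W[...,1])<.6)
    m=cv2.morphologyEx(g.astype(np.uint8),cv2.MORPH_OPEN,np.ones((3,3)))
    k,l,st,c=cv2.connectedComponentsWithStats(m); i=1+st[1:,4].argmax(); print(n,"top",c[i].round(),st[i,4],rect(W[l==i]), np.median(W[l==i][:,2]).round(4))
    g=(s["color"].max(-1)<60)&(W[...,2]>-.006)&(W[...,2]<.012)&(W[...,0]>.1)
    m=cv2.morphologyEx(g.astype(np.uint8),cv2.MORPH_OPEN,np.ones((3,3)))
    k,l,st,c=cv2.connectedComponentsWithStats(m); i=1+st[1:,4].argmax(); print(n,"mat",c[i].round(),st[i,4],rect(W[l==i]))
s=dict(np.load("side0.npz")); c=s["color"][195:275,330:450,::-1]; cv2.imwrite("pics/crop1.png",cv2.resize(c,None,fx=6,fy=6,interpolation=cv2.INTER_CUBIC))
E
```

```text
side orange [367. 238.] 41 ztop 0.053 (array([ 474.8, -320.4]), array([78.6, 17.9]), 2.9)
side orange [286. 265.] 184 ztop 0.06 (array([ 204.4, -245.6]), array([90.7, 30.9]), 53.1)
side orange [423. 321.] 83 ztop 0.059 (array([ 406.9, -653.7]), array([ 28.6, 100.2]), 50.9)
side top [379. 153.] 3581 (array([757.6, -47.5]), array([345.7, 263.9]), 86.2, [[615, -211], [878, -229], [901, 116], [637, 134]]) 0.1019
side mat [382. 240.] 2843 (array([ 518.8, -318.3]), array([162.5, 358.1]), 84.5, [[333, -382], [689, -416], [705, -254], [348, -220]])
scene orange [250. 161.] 184 ztop 0.054 (array([ 421.6, -633.1]), array([ 34.2, 100.6]), 76.4)
scene orange [335. 177.] 101 ztop 0.058 (array([ 210.7, -234.7]), array([97.5, 30.1]), 54.3)
scene orange [280. 190.] 140 ztop 0.048 (array([ 478.2, -311. ]), array([85. , 29.4]), 4.1)
scene top [267. 236.] 3027 (array([760.9, -41.5]), array([342. , 261.6]), 86.3, [[619, -204], [880, -221], [903, 121], [642, 138]]) 0.101
scene mat [293. 193.] 489 (array([ 438.5, -304. ]), array([155. , 197.1]), 86.3, [[335, -375], [532, -388], [542, -233], [345, -220]])
```

View pics/crop1.png

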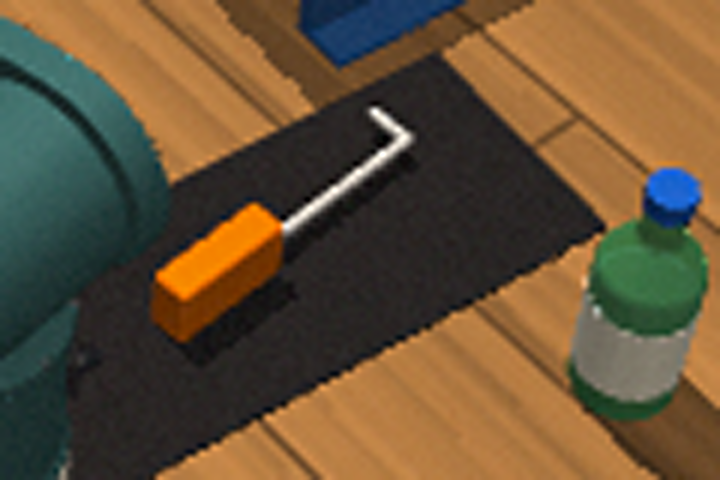

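Three orange hooked rods: the one on the mat at side (367,238), handle about 80 mm; one at (286,265), about 97 mm; one at (423,321), about 100 mm. The mat rod is the smallest and lies on the mat, and the crop confirms it: handle at crop (218,270), hook corner at (408,138), hook pointing left (+y). I'm taking that one.

```bash
cat >> h.py <<'E'
from scipy.spatial.transform import Rotation as Ro
def goal(pos,yaw_deg):
    o=robot.get_obs(); R=Ro.from_euler("xyz",o["ee_rot"]); T=Ro.from_euler("xyz",[180,0,yaw_deg],degrees=True)
    d=R.inv().apply(np.array(pos)-o["tool_pos"]); print("shift mm",(d*1000).round(1),"turn deg",(R.inv()*T).as_rotvec(degrees=True).round(2))
E
python3 -m crank '[[0,[0,0,-0.05],[0,0,0]],[0,[0.045,-0.015,-0.01],[0,0,2]],[0,[0.046,-0.016,0],[0,0,2]],[0,[0.046,-0.016,0],[0,0,2]],[0,[0.046,-0.014,0],[0,0,2]],[0,[0.046,-0.014,0],[0,0,2]],[0,[0.046,-0.014,0],[0,0,2]],[0,[0.03,-0.01,0],[0,0,0]]]'
python3 - <<'E'
from h import *
goal([.46,-.315,.25],3)
E
```

```text
time: 0.9
tool_pos: [0.4266, -0.3852, 0.2399]
ee_rot: [-3.14, 0.0, 0.048]
wrist_force: [-0.6, 0.4, -0.1]
width: 0.094
finger_force: 0.0
shift mm [ 36.7 -68.5 -10. ] turn deg [-0.07  0.01 -0.23]
```

```bash
python3 -m crank '[[0,[0.018,-0.035,-0.005],[0,0,0]],[0,[0.018,-0.033,-0.005],[0,0,0]],[0,[0,0,0],[0,0,0]],[0,[0,0,0],[0,0,0]]]'
python3 - <<'E'
from h import *
s=vision.snapshot("wrist"); np.savez("w1.npz",**s); cv2.imwrite("pics/w1.png",s["color"][:,:,::-1]); print(-s["R"].T@s["t"]); print(robot.get_obs()["tool_pos"])
W=cloud(s);H=hsv(s)
m=((H[...,0]>5)&(H[...,0]<16)&(H[...,1]>235)&(H[...,2]>120)&(W[...,2]>.03))
p=W[m]; zt=np.percentile(p[:,2],90); q=p[p[:,2]>zt-.005]; print(m.sum(),zt,rect(q))
g=(s["color"].max(-1)<85)&(W[...,2]>.09)&(W[...,2]<.11); print(g.sum(), rect(W[g]) if g.sum()>50 else 0)
g=(s["color"].min(-1)>100)&(W[...,2]>.008)&(W[...,2]<.035)&(W[...,0]>.5)&(W[...,0]<.67)&(W[...,1]<-.2)&(W[...,1]>-.4); print(g.sum()); q=W[g]; print(rect(q), q[:,0].max(), q[:,1].max())
E
```

```text
time: 1.3
tool_pos: [0.4571, -0.3172, 0.2504]
ee_rot: [3.141, 0.001, 0.048]
wrist_force: [-0.4, -0.6, -0.3]
width: 0.0941
finger_force: 0.0
[ 0.52451824 -0.31445981  0.45459339]
[ 0.45660756 -0.31795882  0.25017458]Traceback (most recent call last):
  File "<stdin>", line 5, in <module>
    return _quantile_unchecked(
        a, q, axis, out, overwrite_input, method, keepdims, weights)
    return _ureduce(a,
                    func=_quantile_ureduce_func,
    ...<5 lines>...
                    overwrite_input=overwrite_input,
                    method=method)
    r = func(a, **kwargs)
    result = _quantile(arr,
                       quantiles=q,
    ...<2 lines>...
                       out=out,
                       weights=wgt)
    slices_having_nans = np.isnan(arr[-1, ...])
                                  ~~~^^^^^^^^^
IndexError: index -1 is out of bounds for axis 0 with size 0
```

View pics/w1.png

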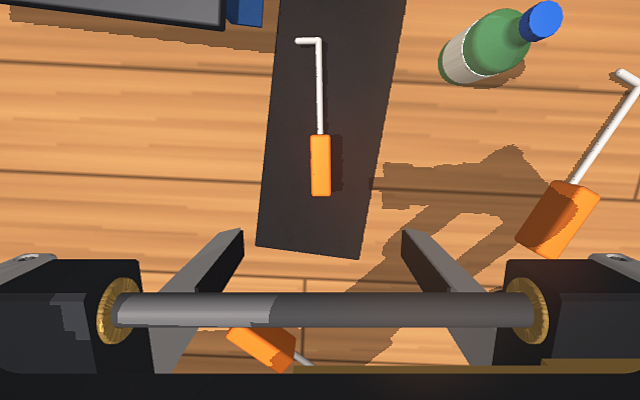

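The wrist picture shows the rod handle at (320,165), hook corner at (319,40) and tip at (297,41) pointing left. The top's front right corner is at (224,30) and the sprayer at (500,45). I'll cast rays onto planes at the known heights.

```bash
cat >> h.py <<'E'
def ray(s,uv,z):
    uv=np.atleast_2d(uv).astype(float); d=np.c_[(uv[:,0]-s["cx"])/s["fx"],(uv[:,1]-s["cy"])/s["fy"],np.ones(len(uv))]@s["R"]
    c=-s["R"].T@s["t"]; return c+d*((z-c[2])/d[:,2])[:,None]
E
python3 - <<'E'
from h import *
s=dict(np.load("w1.npz")); H=hsv(s); W=cloud(s)
print(H[165,320],W[165,320],W[90,320],s["fx"])
m=(H[...,0]>5)&(H[...,0]<18)&(H[...,1]>180)&(H[...,2]>200)
m[:,:290]=0;m[:,350:]=0;m[215:]=0;m[:110]=0
v,u=np.nonzero(m); print("handle px",u.min(),u.max(),v.min(),v.max()); print("handle",rect(ray(s,np.c_[u,v],.048)))
g=(s["color"].min(-1)>110); g[:, :290]=0;g[:,335:]=0;g[132:]=0;g[:30]=0
v,u=np.nonzero(g); P=ray(s,np.c_[u,v],.018)
sh=P[(v>55)&(v<128)]; f=np.polyfit(sh[:,0],sh[:,1],1); print("shaft yaw",np.degrees(np.arctan(f[0])),"y at x=.5",np.polyval(f,.5)); print("hook max x",P[:,0].max(),"tip y",P[:,1].max(), "y at hook",np.polyval(f,P[:,0].max()))
print("corner",ray(s,[[224,30],[222,26]],.08),ray(s,[224,26],.102))
for n in("scene","side"):
    s=dict(np.load(n+"0.npz")); W=cloud(s);H=hsv(s)
    b=(H[...,0]>50)&(H[...,0]<80)&(H[...,1]>90)&(W[...,0]>.4)&(W[...,2]>.03)&(W[...,2]<.2)&(W[...,1]<-.1); print("sprayer",np.nanmedian(W[b],0))
E
```

```text
[ 17 186 254] [ 0.47956403 -0.31450369  0.04754956] [ 0.57346747 -0.31009235  0.02134726] 317.3189269156953
handle px 310 330 135 195
handle (array([ 478.8, -314.8]), array([77. , 25.1]), 3.5, [[440, -305], [441, -330], [518, -325], [516, -300]])
shaft yaw 3.67885995548683 y at x=.5 -0.31346331570371105
hook max x 0.6368977897576702 tip y -0.2758320264648791 y at hook -0.3046612530459168
corner [[ 0.62295442 -0.20491992  0.08      ]
 [ 0.62676099 -0.2028731   0.08      ]] [[ 0.62085218 -0.21143981  0.102     ]]
sprayer [ 0.6282708  -0.47352997  0.11253692]
sprayer [ 0.60492921 -0.50248204  0.11394167]
```

```bash
python3 -m crank '[[0,[0.022,-0.002,0.04],[0,0,-0.85]],[0,[0,0,0.05],[0,0,0]],[0,[0,0,0.05],[0,0,0]],[0,[0,0,0.04],[0,0,0]],[0,[0,0,0],[0,0,0]],[0,[0,0,0],[0,0,0]]]'
python3 - <<'E'
from h import *
goal([.479,-.315,.011],3.6)
E
```

```text
time: 1.95
tool_pos: [0.478, -0.3156, 0.0706]
ee_rot: [-3.141, 0.001, 0.059]
wrist_force: [-0.4, -0.2, 0.3]
width: 0.0938
finger_force: 0.0
shift mm [ 1.1 -0.5 59.6] turn deg [-0.04  0.07 -0.2 ]
```

```bash
python3 -m crank '[[0,[0.001,0,0.03],[0,0,-0.2]],[0,[0,0,0.02],[0,0,0]],[0,[0,0,0.01],[0,0,0]],[0.4,[0,0,0],[0,0,0]],[0.8,[0,0,0],[0,0,0]],[1,[0,0,0],[0,0,0]],[1,[0,0,0],[0,0,0]],[1,[0,0,0],[0,0,0]]]'
```

```text
time: 2.75
tool_pos: [0.4803, -0.3149, 0.0116]
ee_rot: [3.14, -0.001, 0.065]
wrist_force: [-0.6, 0.0, -0.4]
width: 0.0573
finger_force: 0.0
```

```bash
python3 -m crank '[[1,[0,0,0],[0,0,0]],[1,[0,0,0],[0,0,0]],[1,[0,0,0],[0,0,0]],[1,[0,0,0],[0,0,0]],[1,[0,0,0],[0,0,0]],[1,[0,0,0],[0,0,0]]]'
```

```text
time: 3.35
tool_pos: [0.4798, -0.3145, 0.0106]
ee_rot: [-3.141, 0.0, 0.065]
wrist_force: [-0.2, 0.9, 0.3]
width: 0.0258
finger_force: 30.0
```

Gripped (26 mm, 30 N). Next: lift, back off and move left in front of the stand.

```bash
python3 -m crank '[[1,[0,0,-0.02],[0,0,0]],[1,[-0.03,0,-0.012],[0,0,0]],[1,[0,-0.04,0],[0,0,1.5]],[1,[0,-0.05,0],[0,0,2]],[1,[0,-0.05,0],[0,0,2]],[1,[0,-0.04,0],[0,0,1.9]],[1,[0,0,0],[0,0,0]],[1,[0,0,0],[0,0,0]]]'
python3 - <<'E'
from h import *
goal([.446,-.106,.0426],-3.7)
s=vision.snapshot("wrist"); np.savez("w2.npz",**s); cv2.imwrite("pics/w2.png",s["color"][:,:,::-1])
s=vision.snapshot("side"); np.savez("s2.npz",**s); W=cloud(s);
E
```

```text
time: 4.15
tool_pos: [0.4463, -0.1362, 0.0425]
ee_rot: [3.141, 0.0, -0.062]
wrist_force: [-0.5, -0.3, -1.9]
width: 0.0259
finger_force: 30.0
shift mm [ -2.2 -30.1  -0.2] turn deg [0.05 0.02 0.15]
```

View pics/w2.png

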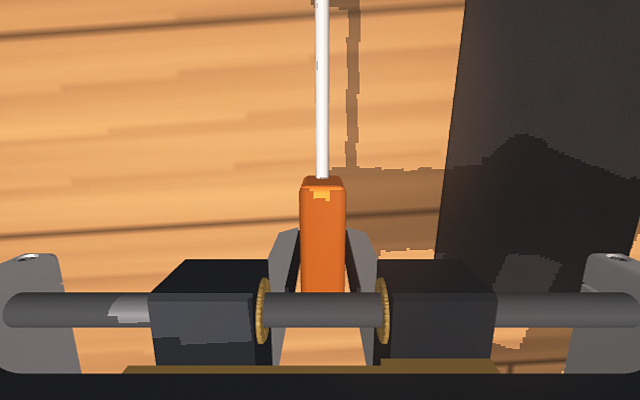

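The rod is held straight: handle at (322,240), shaft up along column 322. Next, move left to stand y = -80 and go in to x = 50.

```bash
cat > ok.py <<'E'
import sys; from h import *
a,lim=sys.argv[1],float(sys.argv[2]); o=robot.get_obs(); y=np.radians(-3.7); c,s=np.cos(y),np.sin(y)
f=o["wrist_force"]; p=o["tool_pos"]-np.array([.630,-.038,0])
fx,fy=c*f[0]+s*f[1],-s*f[0]+c*f[1]; px,py=c*p[0]+s*p[1],-s*p[0]+c*p[1]
print(f"t {o['time']:.2f} hook x {px*1000+154:.1f} y {py*1000:.1f} z {p[2]*1000+7.4:.1f}  F {fx:.1f} {fy:.1f} {f[2]:.1f} Tz {o['wrist_torque'][2]:.2f} yaw {np.degrees(o['ee_rot'][2]):.2f}")
sys.exit(abs({'x':fx,'y':fy}[a])>lim)
E
python3 -m crank '[[1,[-0.002,-0.03,0],[0,0,0]],[1,[0.03,0,0],[0,0,0]],[1,[0,0,0],[0,0,0]],[1,[0,0,0],[0,0,0]]]' >/dev/null; python3 ok.py x 4 && python3 -m crank '[[1,[0.02,0,0],[0,0,0]],[1,[0.015,0,0],[0,0,0]],[1,[0.010,0,0],[0,0,0]],[1,[0,0,0],[0,0,0]],[1,[0,0,0],[0,0,0]]]' >/dev/null; python3 ok.py x 4
```

```text
t 4.65 hook x 5.4 y -81.6 z 49.8  F 0.0 -0.7 -1.3 Tz -0.02 yaw -3.78
t 4.65 hook x 5.4 y -81.6 z 49.8  F 0.0 -0.7 -1.3 Tz -0.02 yaw -3.78False
False
```

```bash
sed -i 's/sys.exit(\(.*\))$/sys.exit(int(\1))/' ok.py
python3 -m crank '[[1,[0.02,0,0],[0,0,0]],[1,[0.015,0,0],[0,0,0]],[1,[0.010,0,0],[0,0,0]],[1,[0,0,0],[0,0,0]],[1,[0,0,0],[0,0,0]]]' >/dev/null; python3 ok.py x 4
python3 ok.py x 3 && python3 -m crank '[[1,[0.003,0,0],[0,0,0]],[1,[0,0,0],[0,0,0]]]' >/dev/null; python3 ok.py x 3 && python3 -m crank '[[1,[0.003,0,0],[0,0,0]],[1,[0,0,0],[0,0,0]]]' >/dev/null; python3 ok.py x 3 && python3 -m crank '[[1,[0.002,0,0],[0,0,0]],[1,[0,0,0],[0,0,0]]]' >/dev/null; python3 ok.py x 3 && python3 -m crank '[[1,[0.002,0,0],[0,0,0]],[1,[0,0,0],[0,0,0]]]' >/dev/null; python3 ok.py x 3
```

```text
t 5.15 hook x 49.5 y -80.7 z 49.9  F -0.6 1.1 -1.9 Tz 0.04 yaw -3.73
t 5.15 hook x 49.5 y -80.7 z 49.9  F -0.6 1.1 -1.9 Tz 0.04 yaw -3.73
t 5.35 hook x 53.0 y -80.4 z 50.1  F 0.6 0.6 -1.1 Tz -0.01 yaw -3.70
t 5.55 hook x 56.5 y -80.3 z 50.2  F 1.1 -0.3 -2.0 Tz 0.00 yaw -3.69
t 5.75 hook x 58.5 y -80.3 z 50.1  F 0.5 0.2 -1.5 Tz -0.00 yaw -3.69
t 5.95 hook x 60.5 y -80.3 z 50.1  F -0.3 -0.1 -1.0 Tz -0.03 yaw -3.69
```

```bash
a() { python3 ok.py x 3; }
a && python3 -m crank '[[1,[0.002,0,0],[0,0,0]],[1,[0,0,0],[0,0,0]]]' >/dev/null; a && python3 -m crank '[[1,[0.002,0,0],[0,0,0]],[1,[0,0,0],[0,0,0]]]' >/dev/null; a && python3 -m crank '[[1,[0.002,0,0],[0,0,0]],[1,[0,0,0],[0,0,0]]]' >/dev/null; a && python3 -m crank '[[1,[0.002,0,0],[0,0,0]],[1,[0,0,0],[0,0,0]]]' >/dev/null; a && python3 -m crank '[[1,[0.002,0,0],[0,0,0]],[1,[0,0,0],[0,0,0]]]' >/dev/null; a && python3 -m crank '[[1,[0.002,0,0],[0,0,0]],[1,[0,0,0],[0,0,0]]]' >/dev/null; a && python3 -m crank '[[1,[0.002,0,0],[0,0,0]],[1,[0,0,0],[0,0,0]]]' >/dev/null; a && python3 -m crank '[[1,[0.002,0,0],[0,0,0]],[1,[0,0,0],[0,0,0]]]' >/dev/null; a
```

```text
t 5.95 hook x 60.5 y -80.3 z 50.1  F -0.3 -0.1 -1.0 Tz -0.03 yaw -3.69
t 6.15 hook x 62.5 y -80.3 z 50.1  F -0.5 -0.6 -1.9 Tz 0.03 yaw -3.69
t 6.35 hook x 64.5 y -80.3 z 50.1  F 0.4 0.0 -2.0 Tz -0.02 yaw -3.69
t 6.55 hook x 65.3 y -80.3 z 49.7  F -1.9 0.5 -0.3 Tz 0.03 yaw -3.69
t 6.75 hook x 65.2 y -80.3 z 49.2  F -7.4 -0.3 0.9 Tz -0.02 yaw -3.70
t 6.75 hook x 65.2 y -80.3 z 49.2  F -7.4 -0.3 0.9 Tz -0.02 yaw -3.70
t 6.75 hook x 65.2 y -80.3 z 49.2  F -7.4 -0.3 0.9 Tz -0.02 yaw -3.70
t 6.75 hook x 65.2 y -80.3 z 49.2  F -7.4 -0.3 0.9 Tz -0.02 yaw -3.70
t 6.75 hook x 65.2 y -80.3 z 49.2  F -7.4 -0.3 0.9 Tz -0.02 yaw -3.70
```

Panel felt at hook x = 65, so the opening's centre is at about x = 58. Back off to there and feel sideways.

```bash
sed -i "s/'y':fy}/'y':fy,'t':o['wrist_torque'][2]}/" ok.py; a() { python3 ok.py t 0.13; }
python3 -m crank '[[1,[-0.01,0,0],[0,0,0]],[1,[0,0,0],[0,0,0]],[1,[0,0,0],[0,0,0]]]' >/dev/null
a && python3 -m crank '[[1,[0,-0.004,0],[0,0,0]],[1,[0,0,0],[0,0,0]]]' >/dev/null; a && python3 -m crank '[[1,[0,-0.004,0],[0,0,0]],[1,[0,0,0],[0,0,0]]]' >/dev/null; a && python3 -m crank '[[1,[0,-0.004,0],[0,0,0]],[1,[0,0,0],[0,0,0]]]' >/dev/null; a && python3 -m crank '[[1,[0,-0.004,0],[0,0,0]],[1,[0,0,0],[0,0,0]]]' >/dev/null; a && python3 -m crank '[[1,[0,-0.004,0],[0,0,0]],[1,[0,0,0],[0,0,0]]]' >/dev/null; a && python3 -m crank '[[1,[0,-0.004,0],[0,0,0]],[1,[0,0,0],[0,0,0]]]' >/dev/null; a && python3 -m crank '[[1,[0,-0.004,0],[0,0,0]],[1,[0,0,0],[0,0,0]]]' >/dev/null; a && python3 -m crank '[[1,[0,-0.004,0],[0,0,0]],[1,[0,0,0],[0,0,0]]]' >/dev/null; a
```

```text
t 7.05 hook x 58.7 y -80.3 z 50.4  F 0.2 -0.1 -1.7 Tz -0.01 yaw -3.70
t 7.25 hook x 58.7 y -75.8 z 50.3  F 0.1 -0.4 -1.8 Tz 0.02 yaw -3.67
t 7.45 hook x 58.4 y -71.7 z 50.1  F 0.2 0.1 -2.2 Tz 0.01 yaw -3.66
t 7.65 hook x 58.3 y -67.8 z 50.0  F -0.5 -0.2 -1.2 Tz -0.05 yaw -3.66
t 7.85 hook x 58.2 y -63.8 z 50.1  F -1.0 -0.3 -2.4 Tz -0.04 yaw -3.67
t 8.05 hook x 58.2 y -59.8 z 50.1  F -0.9 0.4 -1.6 Tz -0.00 yaw -3.67
t 8.25 hook x 58.2 y -55.8 z 50.1  F -0.2 0.2 -2.6 Tz -0.01 yaw -3.67
t 8.45 hook x 58.2 y -51.8 z 50.1  F -0.1 -1.1 -1.4 Tz 0.02 yaw -3.67
t 8.65 hook x 58.2 y -47.8 z 50.0  F -0.2 -0.3 -0.5 Tz 0.01 yaw -3.67
```

```bash
a() { python3 ok.py t 0.13; }
a && python3 -m crank '[[1,[0,-0.003,0],[0,0,0]],[1,[0,0,0],[0,0,0]]]' >/dev/null; a && python3 -m crank '[[1,[0,-0.003,0],[0,0,0]],[1,[0,0,0],[0,0,0]]]' >/dev/null; a && python3 -m crank '[[1,[0,-0.003,0],[0,0,0]],[1,[0,0,0],[0,0,0]]]' >/dev/null; a && python3 -m crank '[[1,[0,-0.003,0],[0,0,0]],[1,[0,0,0],[0,0,0]]]' >/dev/null; a && python3 -m crank '[[1,[0,-0.003,0],[0,0,0]],[1,[0,0,0],[0,0,0]]]' >/dev/null; a && python3 -m crank '[[1,[0,-0.003,0],[0,0,0]],[1,[0,0,0],[0,0,0]]]' >/dev/null; a && python3 -m crank '[[1,[0,-0.003,0],[0,0,0]],[1,[0,0,0],[0,0,0]]]' >/dev/null; a && python3 -m crank '[[1,[0,-0.003,0],[0,0,0]],[1,[0,0,0],[0,0,0]]]' >/dev/null; a && python3 -m crank '[[1,[0,-0.003,0],[0,0,0]],[1,[0,0,0],[0,0,0]]]' >/dev/null; a && python3 -m crank '[[1,[0,-0.003,0],[0,0,0]],[1,[0,0,0],[0,0,0]]]' >/dev/null; a
```

```text
t 8.65 hook x 58.2 y -47.8 z 50.0  F -0.2 -0.3 -0.5 Tz 0.01 yaw -3.67
t 8.85 hook x 58.2 y -44.9 z 50.0  F 0.5 0.2 -2.2 Tz -0.02 yaw -3.68
t 9.05 hook x 58.2 y -42.0 z 50.1  F -0.2 -0.6 -1.2 Tz 0.00 yaw -3.68
t 9.25 hook x 58.2 y -39.0 z 50.0  F -0.2 0.8 -1.8 Tz 0.03 yaw -3.68
t 9.45 hook x 58.2 y -35.9 z 50.1  F 0.0 -0.5 -1.8 Tz 0.01 yaw -3.68
t 9.65 hook x 58.2 y -33.0 z 50.1  F -0.7 0.4 -1.7 Tz 0.06 yaw -3.67
t 9.85 hook x 58.2 y -29.9 z 50.1  F -0.6 -0.3 -1.5 Tz -0.04 yaw -3.67
t 10.05 hook x 58.2 y -26.9 z 50.0  F 1.0 -0.4 -1.3 Tz -0.01 yaw -3.68
t 10.25 hook x 58.2 y -23.9 z 50.1  F -0.4 0.4 -2.0 Tz 0.00 yaw -3.68
t 10.45 hook x 58.2 y -20.9 z 50.1  F -0.7 -0.4 -2.8 Tz -0.00 yaw -3.68
t 10.65 hook x 58.2 y -17.9 z 50.1  F 0.3 -0.1 -2.4 Tz 0.02 yaw -3.68
```

```bash
a() { python3 ok.py t 0.13; }
a && python3 -m crank '[[1,[0,-0.003,0],[0,0,0]],[1,[0,0,0],[0,0,0]]]' >/dev/null; a && python3 -m crank '[[1,[0,-0.003,0],[0,0,0]],[1,[0,0,0],[0,0,0]]]' >/dev/null; a && python3 -m crank '[[1,[0,-0.003,0],[0,0,0]],[1,[0,0,0],[0,0,0]]]' >/dev/null; a && python3 -m crank '[[1,[0,-0.003,0],[0,0,0]],[1,[0,0,0],[0,0,0]]]' >/dev/null; a && python3 -m crank '[[1,[0,-0.003,0],[0,0,0]],[1,[0,0,0],[0,0,0]]]' >/dev/null; a && python3 -m crank '[[1,[0,-0.003,0],[0,0,0]],[1,[0,0,0],[0,0,0]]]' >/dev/null; a && python3 -m crank '[[1,[0,-0.003,0],[0,0,0]],[1,[0,0,0],[0,0,0]]]' >/dev/null; a && python3 -m crank '[[1,[0,-0.003,0],[0,0,0]],[1,[0,0,0],[0,0,0]]]' >/dev/null; a && python3 -m crank '[[1,[0,-0.003,0],[0,0,0]],[1,[0,0,0],[0,0,0]]]' >/dev/null; a && python3 -m crank '[[1,[0,-0.003,0],[0,0,0]],[1,[0,0,0],[0,0,0]]]' >/dev/null; a
```

```text
t 10.65 hook x 58.2 y -17.9 z 50.1  F 0.3 -0.1 -2.4 Tz 0.02 yaw -3.68
t 10.85 hook x 58.2 y -15.0 z 50.1  F 0.4 -0.0 -2.1 Tz -0.00 yaw -3.68
t 11.05 hook x 58.2 y -12.0 z 50.1  F 0.0 0.7 -1.0 Tz 0.04 yaw -3.68
t 11.25 hook x 58.2 y -8.9 z 50.1  F 0.2 0.5 -1.1 Tz -0.04 yaw -3.67
t 11.45 hook x 58.2 y -5.9 z 50.1  F 0.5 -0.4 -1.4 Tz -0.05 yaw -3.68
t 11.65 hook x 58.2 y -3.0 z 50.1  F -0.3 -0.4 -1.9 Tz -0.01 yaw -3.68
t 11.85 hook x 58.3 y 0.0 z 50.1  F 0.1 0.1 -2.1 Tz 0.01 yaw -3.68
t 12.05 hook x 58.2 y 3.0 z 50.1  F -0.5 0.5 -2.5 Tz -0.03 yaw -3.68
t 12.25 hook x 58.2 y 6.1 z 50.1  F -0.8 -0.3 -2.2 Tz 0.02 yaw -3.68
t 12.45 hook x 58.2 y 9.1 z 50.1  F 0.2 -0.4 -1.7 Tz -0.00 yaw -3.67
t 12.65 hook x 58.2 y 12.1 z 50.1  F -0.5 -0.5 -1.4 Tz 0.02 yaw -3.68
```

```bash
a() { python3 ok.py t 0.13; }
a && python3 -m crank '[[1,[0,-0.003,0],[0,0,0]],[1,[0,0,0],[0,0,0]]]' >/dev/null; a && python3 -m crank '[[1,[0,-0.003,0],[0,0,0]],[1,[0,0,0],[0,0,0]]]' >/dev/null; a && python3 -m crank '[[1,[0,-0.003,0],[0,0,0]],[1,[0,0,0],[0,0,0]]]' >/dev/null; a && python3 -m crank '[[1,[0,-0.003,0],[0,0,0]],[1,[0,0,0],[0,0,0]]]' >/dev/null; a && python3 -m crank '[[1,[0,-0.003,0],[0,0,0]],[1,[0,0,0],[0,0,0]]]' >/dev/null; a && python3 -m crank '[[1,[0,-0.003,0],[0,0,0]],[1,[0,0,0],[0,0,0]]]' >/dev/null; a && python3 -m crank '[[1,[0,-0.003,0],[0,0,0]],[1,[0,0,0],[0,0,0]]]' >/dev/null; a && python3 -m crank '[[1,[0,-0.003,0],[0,0,0]],[1,[0,0,0],[0,0,0]]]' >/dev/null; a
```

```text
t 12.65 hook x 58.2 y 12.1 z 50.1  F -0.5 -0.5 -1.4 Tz 0.02 yaw -3.68
t 12.85 hook x 58.2 y 14.8 z 50.1  F 0.7 -1.1 -1.7 Tz -0.05 yaw -3.69
t 13.05 hook x 58.2 y 16.8 z 50.1  F 0.6 -4.2 -2.1 Tz -0.52 yaw -3.75
t 13.05 hook x 58.2 y 16.8 z 50.1  F 0.6 -4.2 -2.1 Tz -0.52 yaw -3.75
t 13.05 hook x 58.2 y 16.8 z 50.1  F 0.6 -4.2 -2.1 Tz -0.52 yaw -3.75
t 13.05 hook x 58.2 y 16.8 z 50.1  F 0.6 -4.2 -2.1 Tz -0.52 yaw -3.75
t 13.05 hook x 58.2 y 16.8 z 50.1  F 0.6 -4.2 -2.1 Tz -0.52 yaw -3.75
t 13.05 hook x 58.2 y 16.8 z 50.1  F 0.6 -4.2 -2.1 Tz -0.52 yaw -3.75
t 13.05 hook x 58.2 y 16.8 z 50.1  F 0.6 -4.2 -2.1 Tz -0.52 yaw -3.75
```

The shaft touched the eye at y ≈ 15, so the eye is at y ≈ 23 (a tip contact would put it outside the region). Ease off sideways and pull.

```bash
a() { python3 ok.py x 12; }
python3 -m crank '[[1,[0,0.003,0],[0,0,0]],[1,[0,0,0],[0,0,0]]]' >/dev/null
a && python3 -m crank '[[1,[-0.003,0,0],[0,0,0]],[1,[-0.002,0,0],[0,0,0]],[1,[0,0,0],[0,0,0]]]' >/dev/null; a && python3 -m crank '[[1,[-0.002,0,0],[0,0,0]],[1,[0,0,0],[0,0,0]]]' >/dev/null; a && python3 -m crank '[[1,[-0.002,0,0],[0,0,0]],[1,[0,0,0],[0,0,0]]]' >/dev/null; a && python3 -m crank '[[1,[-0.002,0,0],[0,0,0]],[1,[0,0,0],[0,0,0]]]' >/dev/null; a && python3 -m crank '[[1,[-0.002,0,0],[0,0,0]],[1,[-0.002,0,0],[0,0,0]],[1,[0,0,0],[0,0,0]]]' >/dev/null; a
```

```text
t 13.25 hook x 58.3 y 14.9 z 50.1  F -0.4 -0.1 -1.4 Tz -0.08 yaw -3.68
t 13.55 hook x 52.8 y 14.9 z 50.1  F -1.2 -0.6 -1.1 Tz -0.06 yaw -3.68
t 13.75 hook x 51.4 y 14.8 z 50.2  F 0.6 -1.1 -1.3 Tz -0.08 yaw -3.69
t 13.95 hook x 50.5 y 14.8 z 50.5  F 4.8 0.7 -3.7 Tz -0.03 yaw -3.69
t 14.15 hook x 47.9 y 14.8 z 50.4  F 4.4 -0.2 -2.9 Tz -0.09 yaw -3.69
t 14.45 hook x 43.1 y 14.7 z 50.2  F 3.4 -0.8 -2.2 Tz -0.10 yaw -3.70
```

Hooked at x ≈ 51, and the tray is sliding at about 4 N. I'll draw on to hook x ≈ -19.

```bash
a() { python3 ok.py x 12; }
python3 -m crank '[[1,[-0.003,0,0],[0,0,0]],[1,[-0.003,0,0],[0,0,0]],[1,[-0.003,0,0],[0,0,0]],[1,[-0.003,0,0],[0,0,0]],[1,[-0.003,0,0],[0,0,0]],[1,[-0.003,0,0],[0,0,0]]]' >/dev/null; a && python3 -m crank '[[1,[-0.003,0,0],[0,0,0]],[1,[-0.003,0,0],[0,0,0]],[1,[-0.003,0,0],[0,0,0]],[1,[-0.003,0,0],[0,0,0]],[1,[-0.003,0,0],[0,0,0]],[1,[-0.003,0,0],[0,0,0]]]' >/dev/null; a && python3 -m crank '[[1,[-0.003,0,0],[0,0,0]],[1,[-0.003,0,0],[0,0,0]],[1,[-0.003,0,0],[0,0,0]],[1,[-0.003,0,0],[0,0,0]],[1,[-0.003,0,0],[0,0,0]],[1,[-0.003,0,0],[0,0,0]]]' >/dev/null; a && python3 -m crank '[[1,[-0.003,0,0],[0,0,0]],[1,[-0.003,0,0],[0,0,0]],[1,[-0.002,0,0],[0,0,0]],[1,[0,0,0],[0,0,0]],[1,[0,0,0],[0,0,0]]]' >/dev/null; a
python3 - <<'E'
from h import *
s=vision.snapshot("wrist"); np.savez("w3.npz",**s); cv2.imwrite("pics/w3.png",s["color"][:,:,::-1])
E
```

```text
t 15.05 hook x 25.0 y 14.7 z 50.1  F 4.9 -0.8 -2.4 Tz -0.01 yaw -3.69
t 15.65 hook x 7.0 y 14.7 z 50.1  F 4.9 0.4 -1.9 Tz -0.11 yaw -3.69
t 16.25 hook x -11.0 y 14.7 z 50.1  F 5.1 -0.4 -2.3 Tz -0.05 yaw -3.69
t 16.75 hook x -19.4 y 14.7 z 49.9  F 3.3 -0.2 -2.2 Tz 0.02 yaw -3.69
```

View pics/w3.png

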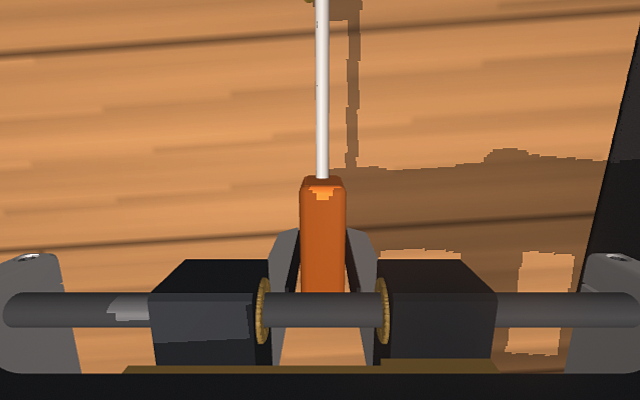

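The yellow eye just shows at (308,2), left of the shaft: the tray is out about 70 mm. Unhook: forward 7 mm, then out to the right.

```bash
a() { python3 ok.py $1 3; }
python3 -m crank '[[1,[0.004,0,0],[0,0,0]],[1,[0.004,0,0],[0,0,0]],[1,[0,0,0],[0,0,0]],[1,[0,0,0],[0,0,0]]]' >/dev/null; a x && python3 -m crank '[[1,[0,0.006,0],[0,0,0]],[1,[0,0.006,0],[0,0,0]],[1,[0,0,0],[0,0,0]]]' >/dev/null; a y && python3 -m crank '[[1,[0,0.01,0],[0,0,0]],[1,[0,0.01,0],[0,0,0]],[1,[0,0.015,0],[0,0,0]],[1,[0,0,0],[0,0,0]]]' >/dev/null; a y && python3 -m crank '[[1,[-0.02,0,0],[0,0,0]],[1,[0,0,0],[0,0,0]],[1,[0,0,0],[0,0,0]]]' >/dev/null; a y
python3 - <<'E'
from h import *
goal([.446,-.3145,.0426],3.6)
s=vision.snapshot("side"); cv2.imwrite("pics/s4.png",cv2.resize(s["color"][100:300,250:510,::-1],None,fx=3,fy=3)); np.savez("s4.npz",**s)
E
```

```text
t 17.20 hook x -11.2 y 14.7 z 49.7  F 0.7 -0.6 -1.2 Tz -0.03 yaw -3.69
t 17.50 hook x -10.9 y 1.8 z 50.1  F -0.1 0.4 -1.6 Tz -0.02 yaw -3.76
t 17.90 hook x -10.7 y -34.2 z 50.2  F -0.1 -0.7 -1.2 Tz 0.03 yaw -3.84
t 18.20 hook x -30.5 y -32.2 z 50.2  F -1.1 0.1 -1.9 Tz -0.02 yaw -3.71
shift mm [1.870e+01 2.556e+02 2.000e-01] turn deg [-0.   -0.06 -7.31]
```

View pics/s4.png

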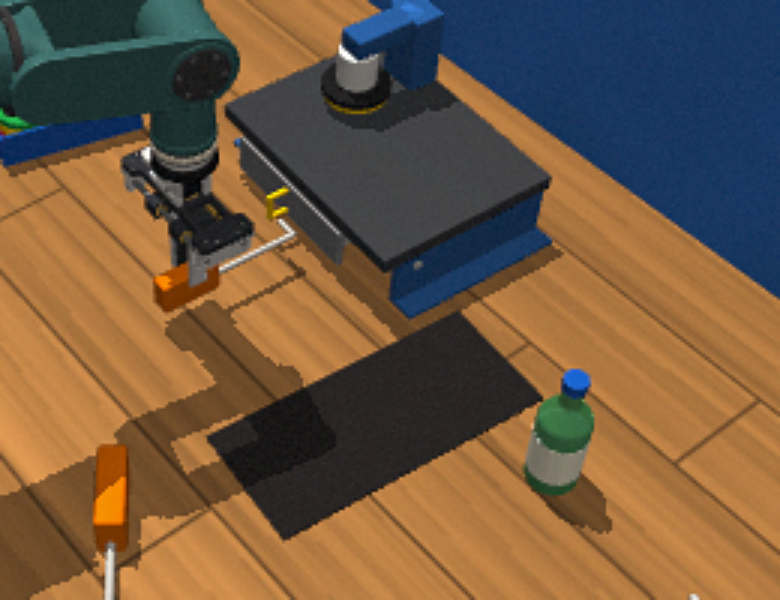

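The picture shows the grey panel drawn out, the yellow eye at (278,204) and the rod free at (295,232). The mat and sprayer are clear. Back to the mat.

```bash
python3 -m crank '[[1,[0,0.045,0],[0,0,-1.2]],[1,[0,0.05,0],[0,0,-1.5]],[1,[0,0.05,0],[0,0,-1.5]],[1,[0,0.05,0],[0,0,-1.5]],[1,[0,0.045,0],[0,0,-1.5]],[1,[0,0,0],[0,0,0]],[1,[0,0,0],[0,0,0]]]' >/dev/null
python3 - <<'E'
from h import *
goal([.478,-.3145,.0426],3.6)
s=dict(np.load("s4.npz")); W=cloud(s);H=hsv(s)
m=(H[...,0]>22)&(H[...,0]<32)&(H[...,1]>150)&(W[...,0]>.5)&(W[...,2]<.09)&(W[...,2]>.02); p=W[m]; y=np.radians(-3.7); d=p-[.63,-.038,0]
print(m.sum(),"eye x", (np.cos(y)*d[:,0]+np.sin(y)*d[:,1]).round(3), "y",np.median(-np.sin(y)*d[:,0]+np.cos(y)*d[:,1]).round(3))
E
```

```text
shift mm [37.1 17.9 -0.4] turn deg [-0.05  0.   -0.21]
33 eye x [-0.004 -0.014 -0.005 -0.007 -0.004 -0.023 -0.017 -0.013 -0.032 -0.03
 -0.024 -0.03  -0.029 -0.033 -0.03  -0.029 -0.029 -0.033 -0.025 -0.008
 -0.009 -0.005 -0.03  -0.019 -0.016 -0.016 -0.005 -0.032 -0.028 -0.024
 -0.017 -0.033 -0.03 ] y 0.02
```

Eye front at x ≈ -32 mm against -31 expected, so the tray is out by about 70 mm. Lower the rod.

```bash
python3 -m crank '[[1,[0.018,0.009,0],[0,0,-0.2]],[1,[0.019,0.009,0],[0,0,0]],[1,[0,0,0.012],[0,0,0]],[1,[0,0,0.01],[0,0,0]],[1,[0,0,0.006],[0,0,0]],[1,[0,0,0],[0,0,0]],[1,[0,0,0],[0,0,0]]]'
```

```text
time: 19.65
tool_pos: [0.4771, -0.3132, 0.0144]
ee_rot: [-3.141, 0.001, 0.065]
wrist_force: [0.1, 0.1, -1.3]
width: 0.0258
finger_force: 30.0
```

```bash
python3 -m crank '[[1,[0,0,0.002],[0,0,0]],[1,[0,0,0.001],[0,0,0]],[1,[0,0,0.0005],[0,0,0]],[1,[0,0,0],[0,0,0]]]'; python3 ok.py x 5
```

```text
time: 20.05
tool_pos: [0.4777, -0.3138, 0.0113]
ee_rot: [3.141, -0.0, 0.065]
wrist_force: [-0.8, -0.7, -1.5]
width: 0.0258
finger_force: 30.0
t 20.05 hook x 19.8 y -285.1 z 18.7  F -0.7 -0.7 -1.5 Tz -0.01 yaw 3.70
```

```bash
python3 -m crank '[[1,[0,0,0.0007],[0,0,0]],[1,[0,0,0],[0,0,0]],[0.5,[0,0,0],[0,0,0]],[0.2,[0,0,0],[0,0,0]],[0.2,[0,0,0],[0,0,0]],[0.2,[0,0,0],[0,0,0]],[0.2,[0,0,0],[0,0,0]],[0.2,[0,0,0],[0,0,0]]]'
```

```text
time: 20.85
tool_pos: [0.4777, -0.3138, 0.0105]
ee_rot: [3.141, -0.0, 0.065]
wrist_force: [-0.5, -0.1, -0.0]
width: 0.0701
finger_force: 0.0
```

```bash
python3 -m crank '[[0,[0,0,-0.02],[0,0,0]],[0,[0,0,-0.04],[0,0,0]],[0,[0,0,-0.05],[0,0,0]],[0,[0,0,-0.05],[0,0,0]],[0,[-0.02,0,-0.05],[0,0,0]],[0,[0,0,0],[0,0,0]],[0,[0,0,0],[0,0,0]],[0,[0,0,0],[0,0,0]]]'
python3 - <<'E'
from h import *
s=vision.snapshot("wrist"); cv2.imwrite("pics/w5.png",s["color"][:,:,::-1])
E
```

```text
time: 21.65
tool_pos: [0.4586, -0.3144, 0.215]
ee_rot: [-3.139, 0.002, 0.065]
wrist_force: [0.5, 0.7, -1.1]
width: 0.0939
finger_force: 0.0
```

View pics/w5.png

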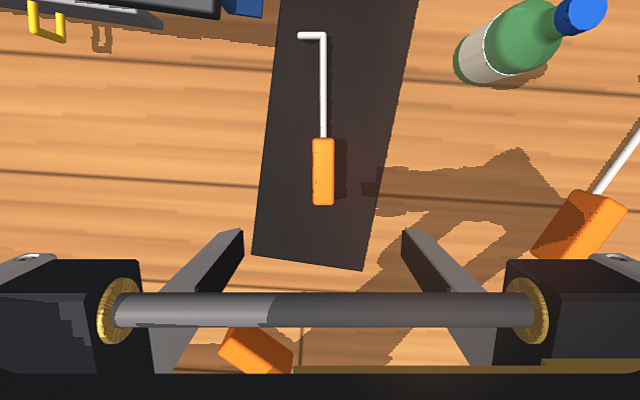

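The rod lies flat on the mat (handle (323,170), hook (323,36)), the drawn-out eye shows at (45,20), and the gripper is clear.

```bash
python3 -c "
from bench import robot
print(robot.close_job())"
```

```text
the job is handed in; nothing more can be done
None
```

Job handed in: the tray is drawn out about 7 cm, forces read at the end of each move stayed below 8 N, and the rod is unhooked and lying flat on the mat.

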